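# Hold open the sprung suction gate of a bench dust extractor

### The job

Get the blue dust extractor ready to swallow chips: first push its open clean-out door fully shut so that the catch snaps in, then pull the spring-loaded suction gate with the black handle on its top out until the yellow pointer is over the middle of the red marker. The gate springs back if released, so finish while still holding it there; leave everything else on the bench where it is.

Things in the scene. Friction and masses are not known exactly. Their poses are not given: they have to be found in the camera images.
- extractor: blue dust extractor box, fixed on the bench, 220 deep (x) x 400 wide (y) x 150 high mm. Origin under its centre; its front faces its own -x (to the robot), +y is its left. Grey door in the left half of the front; on top of the right half (y = -110 mm) the suction gate between guides 170 mm high, with an 84 mm round port behind the handle (centre x = +36 mm, top at 205 mm).
- door (a joint): angle of the grey door (160 wide, 12 thick, 20 to 140 mm above the bench), rad: 0 shut, growing as it swings out to the robot (starts 0.35 to 0.8). Upright hinge near the middle of the front, free edge on the left. Light friction; at about 0.08 the edge meets a ball catch that takes about 8 N to pass; past 0.03 the catch pulls the door home and keeps it there (6 N to reopen).
- door_push (a point): point on the door's outer face where it can be pushed, 135 mm from the hinge line (25 mm from the free edge), 105 mm above the bench; moves with the door; its axes are those of the door (-x out of the outer face, +y from hinge to free edge).
- door_hinge (a point): point on the hinge line, 105 mm above the bench, in the plane of the door's inner face (12 mm behind its outer face); door_push lies at (-12, +135, 0) mm from it in the door's axes.
- gate: the suction gate: a flat steel plate (top 164 mm above the bench) with at its front end a black upright handle block, 20 thick (along the travel) x 50 wide x 52 mm high. Origin at the centre of the handle's underside; axes as the extractor's. Slides along the extractor's -x, at most 100 mm; a spring always pulls it back (4 N shut, 16 N at 100 mm). Fingers fit all round the handle.
- handle_grip (a point): point to grip in the middle of the black handle, 32 mm above its underside (196 mm above the bench), on its centre lines.
- pointer (a point): outer end of the yellow pointer, a 4 mm wide arm that rides with the gate just above the red marker (on its top face, 177 mm above the bench); it runs along the extractor's y, 78 mm behind the handle's centre. Axes as the extractor's.
- mark (a point): centre of the top of the red marker clip, 12 mm wide along the travel, fixed on the white scale strip right of the gate, 167 mm above the bench; its place along the strip differs each time. Axes as the extractor's: the gate has to come out by (x of pointer - x of mark) along the extractor's x, 38 to 78 mm.
- birdhouse: bystander: pine birdhouse 150 x 190 x 200 mm, origin under its centre
- glue: bystander: white glue bottle, 60 across, 170 mm high, origin under its centre
- mug: bystander: blue mug, 80 across, 90 mm high, origin under its centre
- slats: bystander: two pine slats on each other, 60 x 200 x 28 mm, origin under its centre
- disc: bystander: plywood disc, 90 across, 12 mm thick, origin under its centre
- pencil: bystander: red pencil 170 mm long, 8 mm thick, lying along its y, origin under its centre
- screws: bystander: steel screw tin, 56 across, 55 mm high, standing on top of the extractor behind the door, origin under its centre
- spool: bystander: brass cylinder 60 across, 70 mm high, origin under its centre

How it is judged:
By the outcome, as a careful person would: the job done as asked, in the order asked, and still so for the second after the job is handed in, while the arm keeps its last pose, push and grip.
It also fails if it takes over 54 s, if anything falls off the work surface, if the arm or the gripper's body presses on something with over 40 N, if the wrist force passes 120 N, or if a joint passes its speed limit or range.

### The arm

A 6-joint arm with a two-finger parallel gripper is mounted at the origin on the work surface. World frame = base frame: x ahead of the robot, y to its left, z up, the work surface at z = 0. Lengths are in mm, angles in rad, forces in N, time in s.
With the tool pointing down it reaches from about 250 to 725 mm from the base axis. Payload 4 kg.
Tool frame: the origin (TCP) lies at the very end of the fingers, on their centre line; the grasp point (between the pads) lies 19 mm behind it; z points along the fingers, y is the direction in which the jaws open and shut (so a half turn about z gives the same grasp; the last joint's range is limited). The gripper opens to 85 mm and grips with 20 to 120 N. Pads are 22 mm wide; open, the fingers measure 114 mm over their backs; the gripper's body (76 mm by 85 mm) begins 54 mm behind the grasp point. The pads swing forward as they close: fully open they stand 13 mm farther back than shut.
Start: joints at [1.168, 0.241, 0.005, 1.335, 0, 1.571], TCP at [195.996, 459.984, 231.306] pointing down, gripper open.
Joint ranges: [-2.72, 2.72], [-1.05, 1.87], [-1.09, 1.28], [-1.99, 2.15], [-1.42, 1.44], [-3.14, 3.14]. Speed limits (rad/s): [2.79, 2.79, 3.14, 3.14, 3.14, 3.14].

### API

Orientations are given as a rotation vector (axis times angle).
In Python, from station import telemetry, viewer, ticket gives the robot as it stands.
- The arm moves only by the tool carry_out, never from a script. Its argument "commands" is a list of rows, each an object with "translation": the shift along the tool's x, y, z in cm, a list of three; "delta_rot": the turn, a rotation vector about the tool's x, y, z in degrees, a list of three; "grip": the finger opening in cm, from 0 to 8.54. In form: [{"translation": [x, y, z], "delta_rot": [rx, ry, rz], "grip": grip}, ...]. A call has exactly 5 rows; each row is the pose to reach, as a shift and turn from the pose commanded when the call began, along the tool's axes at that moment; what a row does not reach only later rows make up. A row lasts 1/12 s, in which the tool goes at most 41.7 mm and 7.16 degrees, less where a joint would pass 70% of its speed; a pose out of reach is approached as far as the arm can. A call with a gripper value outside its range is refused whole. The fingers move at their own pace and stop on an object; "force" is the grip in N (left out, the last holds). Time passes only in rows, so rows that repeat a pose let the fingers close, or fill a call up. It gives the time, the measured TCP pose, the force and the opening at its end, in the units of the state.
- telemetry.state(): the state, without advancing time (a new reading comes with each control period).
- viewer.snapshot(name): name is "scene" or "side" or "wrist"; returns the picture (384x512x3 uint8, red, green, blue); there is no depth.
- viewer.camera_info(name): a dict with "camera_matrix" (3x3 intrinsics, pixels), "position" and "attitude" of the camera in the world; the wrist camera has in their place "mount" (4x4, takes a point from camera to tool coordinates, whose origin is the TCP and whose axes are the flange's). Camera axes: x right, y down, z forward; pixel columns grow to the right and rows downward; lengths in mm; the calibration is good to about 2 mm. A picture is of the moment at which its call begins: read the wrist's pose just before it. camera_info takes no time and is no camera call.
- ticket.hand_in(): hands the job in, once; it reports no verdict.
The state is a dict: "time": time; "joint_positions": joint angles; "qvel": joint speeds; "joint_torque": joint torques, N m; "eef_pos": TCP position; "tcp_rot": TCP orientation; "contact_force": force on the tool from outside, world axes, zero at the start; "ft_torque": the same for the moment, N m; "width": finger opening in mm.
Only numpy, scipy, OpenCV 4.12 (cv2) and the standard library are available. Lean on these libraries where they do the work, as an engineer would, in place of code of your own. Each camera call takes 0.05 s, during which the arm holds its last target.

## Working session

There is one attempt and no reset: what is moved stays moved. The work goes in short steps, Python scripts to look and compute and a tool call to move; the robot and the scene stay as the last step left them, time stands still between calls to the robot, and variables do not carry over. Pictures are saved under pics/ and viewed, and the job is handed in when it is done.

Besides the shell and the picture viewer there is one more tool, called in YAML: its name, and indented under it one key for each argument. carry_out: Moves the arm, as the interface text tells. Its arguments: {"type":"object","properties":{"commands":{"type":"array"},"force":{"type":"number"}},"required":["commands"]}

```bash
ls; mkdir -p pics
python3 - <<'E'
from station import telemetry, viewer
import cv2
print(telemetry.state())
for n in ["scene","side","wrist"]:
    im=viewer.snapshot(n); cv2.imwrite(f"pics/{n}0.png",im[:,:,::-1]); print(n,viewer.camera_info(n))
E
```

```text
pics
{'time': 0.0, 'joint_positions': array([1.16799555e+00, 2.41436204e-01, 3.66368237e-03, 1.33520551e+00,
       2.23139827e-05, 1.57078704e+00]), 'qvel': array([-0.00089548,  0.00217655, -0.00128135,  0.00052056,  0.00042845,
       -0.00045067]), 'joint_torque': array([ 6.54185783e-05, -3.72319794e+01,  2.52406329e+01,  1.70620222e-02,
        3.57975102e-05, -1.25172555e-06]), 'eef_pos': array([195.73151663, 459.37464861, 230.3782741 ]), 'tcp_rot': array([-0.62834296, -3.07764503,  0.00335024]), 'contact_force': array([0.02269091, 0.14173825, 0.44811189]), 'ft_torque': array([-0.02109931,  0.01533455,  0.0384555 ]), 'width': 85.35941840921473}
scene {'camera_matrix': array([[446.28418787,   0.        , 265.94807253],
       [  0.        , 446.28418787, 190.78471919],
       [  0.        ,   0.        ,   1.        ]]), 'position': array([1126.69610042, -550.05266297, 1336.42269896]), 'attitude': array([-2.37460749, -0.98237371,  0.28697006])}
side {'camera_matrix': array([[460.45361063,   0.        , 254.60941895],
       [  0.        , 460.45361063, 194.49691919],
       [  0.        ,   0.        ,   1.        ]]), 'position': array([-126.24228104, 1223.84706125,  962.20999302]), 'attitude': array([-0.62114779,  2.44444329, -1.38015449])}
wrist {'camera_matrix': array([[326.40662254,   0.        , 259.59857714],
       [  0.        , 326.40662254, 195.52280795],
       [  0.        ,   0.        ,   1.        ]]), 'mount': array([[-2.39488347e-04, -9.51569133e-01, -3.07434753e-01,
         7.92207504e+01],
       [ 9.99999957e-01, -1.76242729e-04, -2.33484323e-04,
         6.12308585e-01],
       [ 1.67993335e-04, -3.07434796e-01,  9.51569135e-01,
        -1.41686888e+02],
       [ 0.00000000e+00,  0.00000000e+00,  0.00000000e+00,
         1.00000000e+00]])}
```

View pics/scene0.png

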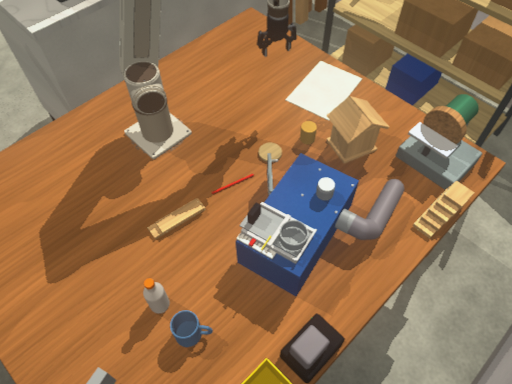

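View pics/side0.png

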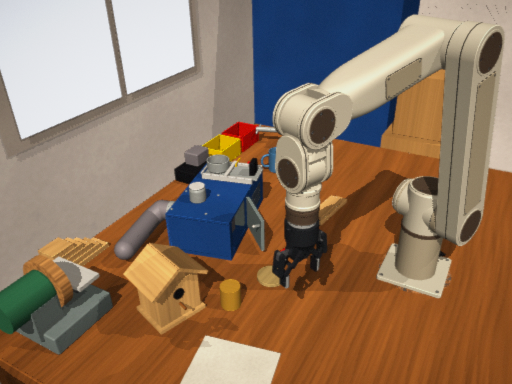

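View pics/wrist0.png

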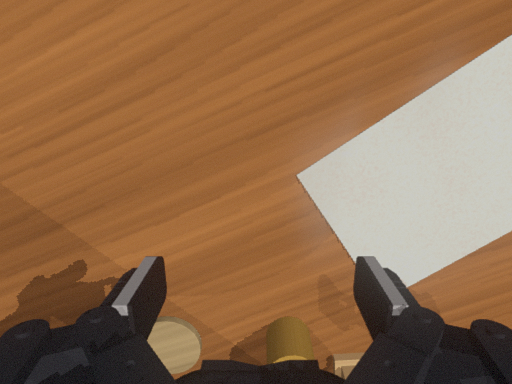

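The scene view shows the extractor at about (300,215), with the door edge at (270,170), the gate handle at (255,210) and the red marker at (253,242). In the side view the door stands open at about (255,225). I'll enlarge both.

Run:
```python
import cv2
a=cv2.imread("pics/scene0.png")[140:300,220:370]; cv2.imwrite("pics/sc_a.png",cv2.resize(a,None,fx=3.7,fy=3.7,interpolation=cv2.INTER_CUBIC))
a=cv2.imread("pics/side0.png")[140:265,160:290]; cv2.imwrite("pics/si_a.png",cv2.resize(a,None,fx=4.5,fy=4.5,interpolation=cv2.INTER_CUBIC))
```

```text
(no output)
```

View pics/sc_a.png

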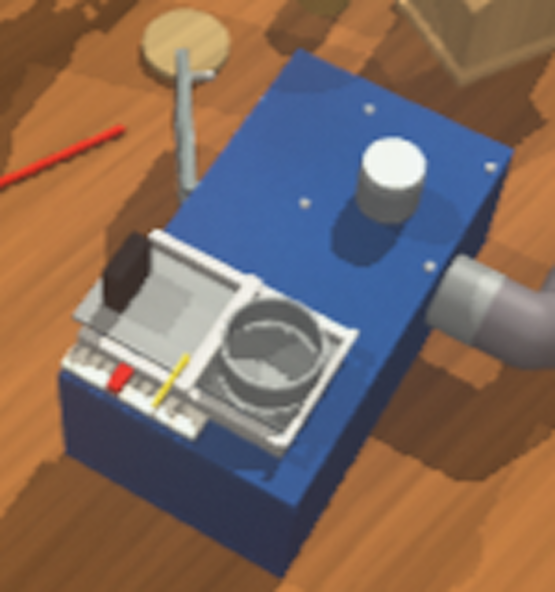

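View pics/si_a.png

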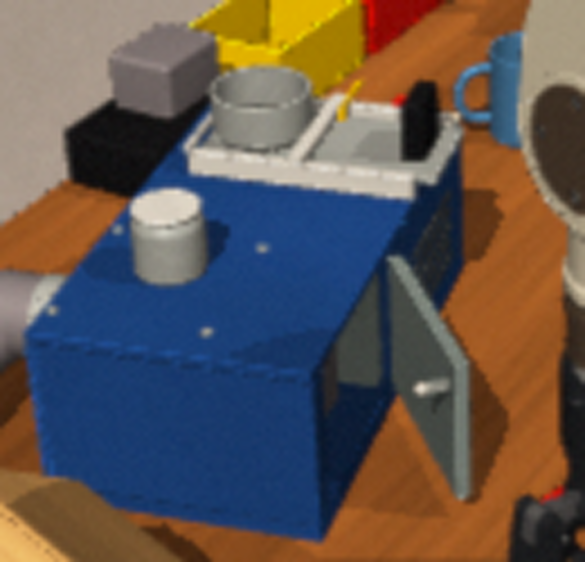

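```bash
cat > h.py <<'E'
import numpy as np, cv2
from scipy.spatial.transform import Rotation as R
from station import telemetry, viewer
C={n:viewer.camera_info(n) for n in ["scene","side","wrist"]}
def pose(n,st=None):
    if n=="wrist":
        st=st or telemetry.state(); M=C[n]["mount"]; Rt=R.from_rotvec(st["tcp_rot"]).as_matrix()
        return Rt@M[:3,:3], Rt@M[:3,3]+st["eef_pos"]
    return R.from_rotvec(C[n]["attitude"]).as_matrix(), C[n]["position"]
def ray(n,uv,P=None):
    Rm,p=P or pose(n); d=Rm@np.linalg.solve(C[n]["camera_matrix"],[uv[0],uv[1],1]); return p,d
def plane(n,uv,z,P=None):
    p,d=ray(n,uv,P); return p+d*(z-p[2])/d[2]
def proj(n,X,P=None):
    Rm,p=P or pose(n); q=C[n]["camera_matrix"]@(Rm.T@(np.asarray(X)-p)); return q[:2]/q[2]
def tri(a,b):
    (p,d),(q,e)=a,b; A=np.array([d,-e]).T; s,*_=np.linalg.lstsq(A,q-p,rcond=None)
    return (p+d*s[0]+q+e*s[1])/2, np.linalg.norm(p+d*s[0]-q-e*s[1])
E
python3 - <<'E'
from h import *
np.set_printoptions(precision=1,suppress=True)
sc=lambda u,v:(u/3.7+220-.4,v/3.7+140-.4)
si=lambda u,v:(u/4.5+160-.4,v/4.5+140-.4)
K={"FL":sc(300,49),"BL":sc(512,152),"BR":sc(297,505),"FR":sc(62,372)}
W={k:plane("scene",v,150) for k,v in K.items()}
for k in W: print(k,W[k])
for a,b in ["FL BL".split(),"BR FR".split(),"FL FR".split(),"BL BR".split()]: print(a,b,np.linalg.norm(W[a]-W[b]))
print("side FL",plane("side",si(318,375),150),"BL",plane("side",si(30,338),150))
# kabsch
L=np.array([[-110,200],[110,200],[110,-200],[-110,-200.]]);Q=np.array([W[k][:2] for k in ["FL","BL","BR","FR"]])
c=Q.mean(0);U,S,V=np.linalg.svd(L.T@(Q-c)); Rm=(U@V).T; th=np.arctan2(Rm[1,0],Rm[0,0]); print("c",c,"th",th)
E=lambda X:Rm.T@(X[:2]-c)
for nm,f,uv,z in [("door edge top outer","scene",sc(182,52),140),("hinge top","scene",sc(185,190),140),("door edge side","side",si(463,370),140),("door hinge side","side",si(393,258),140),
 ("mark","scene",sc(120,377),167),("ptr end","scene",sc(158,405),177),("ptr in","scene",sc(186,356),177),("handle top ctr","scene",sc(136,245),216)]:
    X=plane(f,uv,z); print(nm,X,E(X))
E
```

```text
FL [541.7 229.1 150. ]
BL [752.7 275.9 150. ]
BR [ 843.4 -106.7  150. ]
FR [ 631.7 -156.   150. ]
FL BL 216.139723587189
BR FR 217.35761489662093
FL FR 395.482475710648
BL BR 393.2009063549209
side FL [535.4 228.5 150. ] BL [744.2 284.1 150. ]
c [692.4  60.6] th 0.22936525096455065
door edge top outer [462. 155. 140.] [-202.9  144.3]
hinge top [572.6  46.3 140. ] [-119.9   13.4]
door edge side [456.  163.7 140. ] [-206.8  154.2]
door hinge side [576.3  53.9 140. ] [-114.6   19.9]
mark [ 674.6 -132.1  167. ] [ -61.1 -183.5]
ptr end [ 717.  -131.8  177. ] [ -19.8 -192.9]
ptr in [702.1 -85.4 177. ] [ -23.8 -144.4]
handle top ctr [617.5 -57.5 216. ] [-99.8 -98. ]
```

carry_out:
  commands:
    - {"translation": [-2.4,-1.6,0],"delta_rot": [0,0,-7.1],"grip": 0}
    - {"translation": [-4.8,-3.2,0],"delta_rot": [0,0,-14.2],"grip": 0}
    - {"translation": [-7.2,-4.8,0],"delta_rot": [0,0,-21.3],"grip": 0}
    - {"translation": [-9.6,-6.4,0],"delta_rot": [0,0,-28.4],"grip": 0}
    - {"translation": [-12.0,-8.0,0],"delta_rot": [0,0,-35.5],"grip": 0}
  force: 40

```text
time: 0.57
eef_pos: [275.1, 338.3, 231.0]
tcp_rot: [0.348, -3.122, 0.001]
contact_force: [0.6, 0.6, -0.3]
width: 25.8
```

```bash
cat >> h.py <<'E'
c=np.array([690,61.]); th=0.232; RE=np.array([[np.cos(th),-np.sin(th)],[np.sin(th),np.cos(th)]])
def toW(e,z): return np.array([*(c+RE@np.array(e)),z])
def toE(X): return RE.T@(np.asarray(X)[:2]-c)
def goal(X,yaw=None,st=None):
    st=st or telemetry.state(); Rt=R.from_rotvec(st["tcp_rot"]).as_matrix()
    d=Rt.T@(np.asarray(X)-st["eef_pos"])/10
    y=np.degrees(np.arctan2(Rt[1,0],Rt[0,0]))
    tilt=np.degrees(np.arccos(-Rt[2,2]))
    print("t",round(st["time"],2),"pos",st["eef_pos"].round(1),"ext",toE(st["eef_pos"]).round(1),"F",st["contact_force"].round(1),"yaw",round(y,2),"tilt",round(tilt,2),"w",round(st["width"],1))
    print("shift cm",d.round(2), "rotz deg", None if yaw is None else round(-((yaw-y+180)%360-180),2))
E
python3 -c "
from h import *
goal(toW((-235,94),225),180+np.degrees(th))
print(telemetry.state()['joint_positions'])"
```

```text
t 0.57 pos [275.1 338.3 231. ] ext [-340.   365.3] F [ 0.6  0.6 -0.3] yaw -167.28 tilt 0.04 w 25.8
shift cm [-10.77 -27.02   0.61] rotz deg -0.57
[ 8.88100665e-01  1.14833540e-01 -1.50344853e-01  1.30633197e+00
 -1.09966822e-04  6.66119847e-01]
```

carry_out:
  commands:
    - {"translation": [-1.5,-3.8,0],"delta_rot": [0,0,-0.6],"grip": 0}
    - {"translation": [-3.0,-7.6,0],"delta_rot": [0,0,-0.6],"grip": 0}
    - {"translation": [-4.5,-11.4,0],"delta_rot": [0,0,-0.6],"grip": 0}
    - {"translation": [-6.0,-15.2,0],"delta_rot": [0,0,-0.6],"grip": 0}
    - {"translation": [-7.5,-19.0,0],"delta_rot": [0,0,-0.6],"grip": 0}

```text
time: 0.98
eef_pos: [389.2, 168.2, 231.3]
tcp_rot: [0.354, -3.122, -0.0]
contact_force: [1.6, 1.0, 0.1]
width: 0.0
```

carry_out:
  commands:
    - {"translation": [-1.6,-4.0,0.3],"delta_rot": [0,0,0],"grip": 0}
    - {"translation": [-3.2,-8.0,0.6],"delta_rot": [0,0,0],"grip": 0}
    - {"translation": [-3.2,-8.0,0.6],"delta_rot": [0,0,0],"grip": 0}
    - {"translation": [-3.2,-8.0,0.6],"delta_rot": [0,0,0],"grip": 0}
    - {"translation": [-3.2,-8.0,0.6],"delta_rot": [0,0,0],"grip": 0}

```text
time: 1.4
eef_pos: [437.3, 99.1, 224.9]
tcp_rot: [0.352, -3.12, -0.001]
contact_force: [-0.8, 1.2, 0.3]
width: -0.1
```

```bash
python3 -c "
from h import *
goal(toW((-235,94),95),180+np.degrees(th))
st=telemetry.state()
im=viewer.snapshot('wrist');cv2.imwrite('pics/w1.png',im[:,:,::-1])
a=viewer.snapshot('side');cv2.imwrite('pics/s1.png',a[:,:,::-1])
"
```

```text
t 1.4 pos [437.3  99.1 224.9] ext [-237.1   95.2] F [-0.8  1.2  0.3] yaw -167.13 tilt 0.09 w -0.1
shift cm [-0.23 -0.12 12.99] rotz deg -0.43
```

View pics/w1.png

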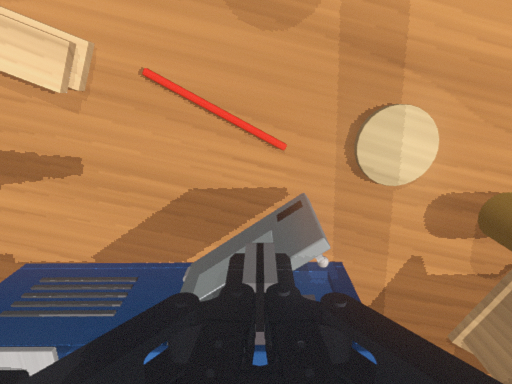

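View pics/s1.png

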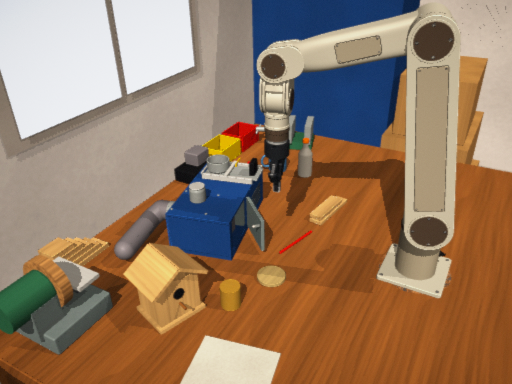

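The wrist view shows the door's outer face. Its free edge runs from the bottom corner at (305,195) to the top corner at (328,240), and the hinge side is near (185,268).

```bash
python3 -c "
from h import *
P=pose('wrist')
for uv,z in [((328,240),140),((305,195),20),((185,267),20),((343,262),150),((30,263),150)]:
    X=plane('wrist',uv,z,P); print(uv,X.round(1),toE(X).round(1))
for a in (.5,.55,.6,.65): print(a,[ (proj('wrist',toW((-110-160*np.sin(a)-12*np.cos(a),15+160*np.cos(a)-12*np.sin(a)),z),P)).round(0) for z in (140,20)])
"
```

```text
(328, 240) [454.5 158.7 140. ] [-206.7  149.2]
(305, 195) [457.2 157.7  20. ] [-204.4  147.7]
(185, 267) [577.3  41.5  20. ] [-114.2    6.9]
(343, 262) [465.2 171.5 150. ] [-193.4  159.2]
(30, 263) [518.7 -56.4 150. ] [-193.7  -74.9]
0.5 [array([328., 251.]), array([307., 201.])]
0.55 [array([322., 243.]), array([303., 195.])]
0.6 [array([317., 236.]), array([299., 190.])]
0.65 [array([310., 228.]), array([294., 185.])]
```

carry_out:
  commands:
    - {"translation": [0,2.5,2.6],"delta_rot": [0,0,-0.4],"grip": 0}
    - {"translation": [0,2.5,6.0],"delta_rot": [0,0,-0.4],"grip": 0}
    - {"translation": [0,2.5,9.5],"delta_rot": [0,0,-0.4],"grip": 0}
    - {"translation": [0,2.5,13.0],"delta_rot": [0,0,-0.4],"grip": 0}
    - {"translation": [0,2.5,13.0],"delta_rot": [0,0,-0.4],"grip": 0}

```text
time: 1.92
eef_pos: [426.0, 123.8, 89.8]
tcp_rot: [0.369, -3.107, 0.003]
contact_force: [-1.0, -0.7, -0.1]
width: -0.0
```

carry_out:
  commands:
    - {"translation": [-0.8,0.2,0],"delta_rot": [0,0,0],"grip": 0}
    - {"translation": [-1.6,0.4,0],"delta_rot": [0,0,0],"grip": 0}
    - {"translation": [-2.6,0.6,0],"delta_rot": [0,0,0],"grip": 0}
    - {"translation": [-3.6,0.8,0],"delta_rot": [0,0,0],"grip": 0}
    - {"translation": [-4.6,1.0,0],"delta_rot": [0,0,0],"grip": 0}

```text
time: 2.33
eef_pos: [477.9, 145.6, 98.6]
tcp_rot: [-0.365, 3.114, 0.002]
contact_force: [-0.4, 0.4, 0.8]
width: 0.0
```

```bash
python3 -c "
from h import *
goal(toW((-140,145),95),180+np.degrees(th))
im=viewer.snapshot('wrist');cv2.imwrite('pics/w2.png',im[:,:,::-1])
a=viewer.snapshot('side');cv2.imwrite('pics/s2.png',cv2.resize(a[140:270,160:300,::-1],None,fx=4,fy=4))
"
```

```text
t 2.33 pos [477.9 145.6  98.6] ext [-186.9  131.1] F [-0.4  0.4  0.8] yaw -166.62 tilt 0.34 w 0.0
shift cm [-4.69  1.38  0.39] rotz deg 0.09
```

View pics/w2.png

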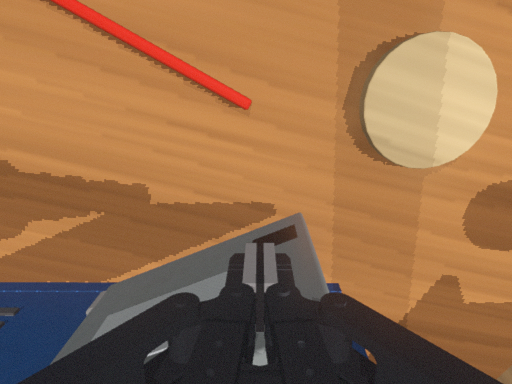

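View pics/s2.png

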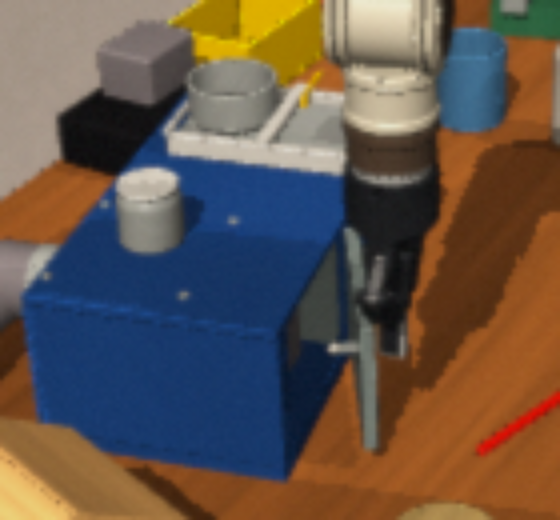

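The door is closing under the fingers with no notable force. I'll continue.

carry_out:
  commands:
    - {"translation": [-0.8,0.2,0.2],"delta_rot": [0,0,0],"grip": 0}
    - {"translation": [-1.6,0.4,0.2],"delta_rot": [0,0,0],"grip": 0}
    - {"translation": [-2.4,0.6,0.2],"delta_rot": [0,0,0],"grip": 0}
    - {"translation": [-3.2,0.8,0.2],"delta_rot": [0,0,0],"grip": 0}
    - {"translation": [-3.9,1.0,0.2],"delta_rot": [0,0,0],"grip": 0}

```text
time: 2.85
eef_pos: [512.3, 163.4, 94.9]
tcp_rot: [-0.364, 3.117, 0.0]
contact_force: [-0.2, -1.0, 5.2]
width: 0.0
```

carry_out:
  commands:
    - {"translation": [-0.3,0.1,0],"delta_rot": [0,0,0],"grip": 0}
    - {"translation": [-0.6,0.1,0],"delta_rot": [0,0,0],"grip": 0}
    - {"translation": [-0.9,0.1,0],"delta_rot": [0,0,0],"grip": 0}
    - {"translation": [-1.2,0.1,0],"delta_rot": [0,0,0],"grip": 0}
    - {"translation": [-1.2,0.1,0],"delta_rot": [0,0,0],"grip": 0}

```text
time: 3.27
eef_pos: [517.4, 165.6, 91.9]
tcp_rot: [0.365, -3.111, 0.001]
contact_force: [-7.9, -1.1, 3.4]
width: 0.3
```

```bash
python3 -c "
from h import *
goal(toW((-133,145),95),180+np.degrees(th))
im=viewer.snapshot('wrist');cv2.imwrite('pics/w3.png',im[:,:,::-1])
a=viewer.snapshot('side');cv2.imwrite('pics/s3.png',cv2.resize(a[140:270,160:300,::-1],None,fx=4,fy=4))
"
```

```text
t 3.27 pos [517.4 165.6  91.9] ext [-144.   141.5] F [-7.9 -1.1  3.4] yaw -166.63 tilt 0.55 w 0.3
shift cm [-1.09  0.35 -0.32] rotz deg 0.08
```

View pics/w3.png

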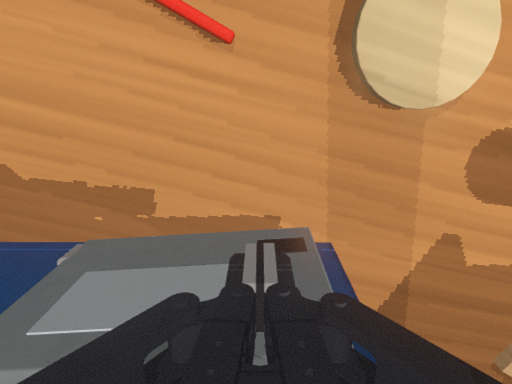

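View pics/s3.png

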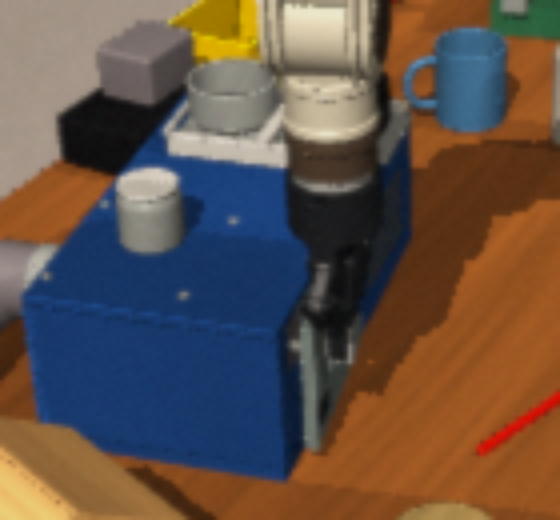

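The door is at the catch, with about 8 N on the tool and the door almost flush. I'll push it home.

carry_out:
  commands:
    - {"translation": [-0.3,0,0],"delta_rot": [0,0,0],"grip": 0}
    - {"translation": [-0.6,0,0],"delta_rot": [0,0,0],"grip": 0}
    - {"translation": [-0.9,0,0],"delta_rot": [0,0,0],"grip": 0}
    - {"translation": [-1.1,0,0],"delta_rot": [0,0,0],"grip": 0}
    - {"translation": [-1.1,0,0],"delta_rot": [0,0,0],"grip": 0}

```text
time: 3.78
eef_pos: [525.9, 167.2, 91.0]
tcp_rot: [0.363, -3.106, 0.003]
contact_force: [-13.3, -2.2, 4.3]
width: 0.2
```

```bash
python3 -c "
from h import *
goal(toW((-133,145),95),180+np.degrees(th))
"
```

```text
t 3.78 pos [525.9 167.2  91. ] ext [-135.3  141.1] F [-13.3  -2.2   4.3] yaw -166.66 tilt 0.83 w 0.2
shift cm [-0.23  0.39 -0.4 ] rotz deg 0.05
```

carry_out:
  commands:
    - {"translation": [-0.2,0,0],"delta_rot": [0,0,0],"grip": 0}
    - {"translation": [-0.4,0,0],"delta_rot": [0,0,0],"grip": 0}
    - {"translation": [-0.6,0,0],"delta_rot": [0,0,0],"grip": 0}
    - {"translation": [-0.6,0,0],"delta_rot": [0,0,0],"grip": 0}
    - {"translation": [-0.6,0,0],"delta_rot": [0,0,0],"grip": 0}

```text
time: 4.2
eef_pos: [525.5, 166.7, 89.0]
tcp_rot: [0.361, -3.093, 0.006]
contact_force: [-24.5, -6.5, 5.0]
width: -0.2
```

```bash
python3 -c "
from h import *
goal(toW((-133,145),95),180+np.degrees(th))
im=viewer.snapshot('wrist');cv2.imwrite('pics/w4.png',im[:,:,::-1])
a=viewer.snapshot('side');cv2.imwrite('pics/s4.png',cv2.resize(a[140:270,160:300,::-1],None,fx=4,fy=4))
"
```

```text
t 4.2 pos [525.5 166.7  89. ] ext [-135.8  140.7] F [-24.5  -6.5   5. ] yaw -166.68 tilt 1.57 w -0.2
shift cm [-0.26  0.43 -0.61] rotz deg 0.02
```

View pics/w4.png

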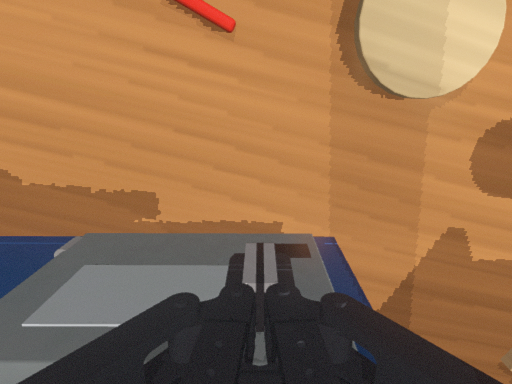

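View pics/s4.png

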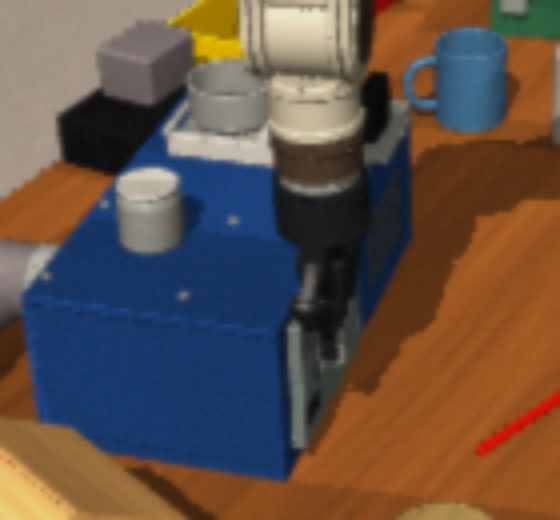

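The tool has stopped advancing with about 25 N on it, and the door's lower edge is parallel to the box front (row 234 from column 80 to 313). I'll retreat and check that it stays shut.

carry_out:
  commands:
    - {"translation": [1.0,0,0],"delta_rot": [0,0,0],"grip": 0}
    - {"translation": [2.5,0,0],"delta_rot": [0,0,0],"grip": 0}
    - {"translation": [5.0,0,0],"delta_rot": [0,0,0],"grip": 0}
    - {"translation": [8.0,0,-0.5],"delta_rot": [0,0,0],"grip": 0}
    - {"translation": [10.0,0,-3.0],"delta_rot": [0,0,0],"grip": 0}

```text
time: 4.72
eef_pos: [435.2, 145.3, 119.2]
tcp_rot: [0.363, -3.109, 0.004]
contact_force: [0.7, -1.2, 0.1]
width: -0.0
```

carry_out:
  commands:
    - {"translation": [0.2,-1,-4],"delta_rot": [0,0,0],"grip": 4}
    - {"translation": [0.2,-2,-8],"delta_rot": [0,0,0],"grip": 6}
    - {"translation": [0.2,-4,-11.4],"delta_rot": [0,0,0],"grip": 6}
    - {"translation": [0.2,-7,-13],"delta_rot": [0,0,0],"grip": 6}
    - {"translation": [0.2,-9,-14],"delta_rot": [0,0,0],"grip": 6}

```text
time: 5.13
eef_pos: [461.6, 57.9, 266.7]
tcp_rot: [-0.364, 3.114, -0.001]
contact_force: [0.1, 0.1, -0.1]
width: 59.3
```

```bash
python3 -c "
from h import *
goal(toW((-160,-110),245),-90+np.degrees(th))
print(telemetry.state()['joint_positions'].round(2))
im=viewer.snapshot('wrist');cv2.imwrite('pics/w5.png',im[:,:,::-1])
a=viewer.snapshot('side');cv2.imwrite('pics/s5.png',cv2.resize(a[140:270,160:300,::-1],None,fx=4,fy=4))
"
```

```text
t 5.13 pos [461.6  57.9 266.7] ext [-223.    49.5] F [ 0.1  0.1 -0.1] yaw -166.66 tilt 0.37 w 59.3
shift cm [ -6.27 -15.95   2.24] rotz deg -89.96
[ 0.13  0.15 -0.01  1.4  -0.   -0.11]
```

View pics/w5.png

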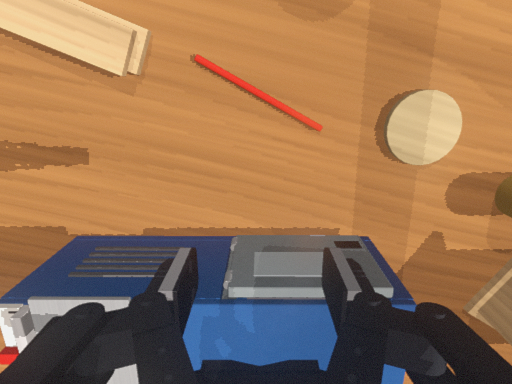

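View pics/s5.png

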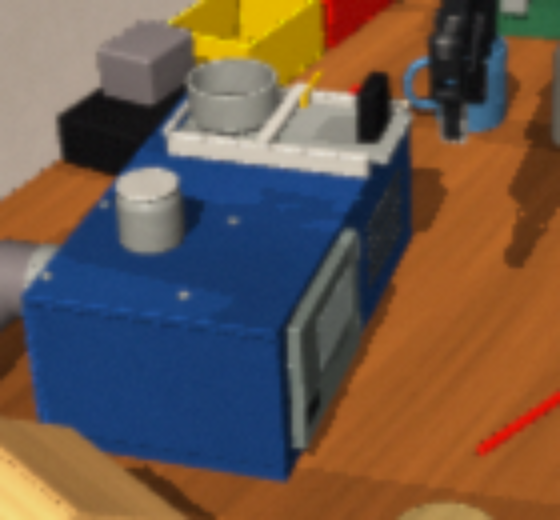

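The door stays shut and flush. Next I'll turn the tool 90° and move over the gate.

carry_out:
  commands:
    - {"translation": [-1,-3,-0.7],"delta_rot": [0,0,-7],"grip": 6}
    - {"translation": [-2,-6,-1.4],"delta_rot": [0,0,-14],"grip": 6}
    - {"translation": [-3,-9,-2.1],"delta_rot": [0,0,-21],"grip": 6}
    - {"translation": [-4,-12,-2.8],"delta_rot": [0,0,-28],"grip": 6}
    - {"translation": [-5,-15,-3.5],"delta_rot": [0,0,-35],"grip": 6}

```text
time: 5.65
eef_pos: [543.4, -75.8, 297.5]
tcp_rot: [1.295, -2.861, -0.002]
contact_force: [0.3, 1.5, 0.0]
width: 60.0
```

carry_out:
  commands:
    - {"translation": [0,0,0],"delta_rot": [0,0,-7],"grip": 6}
    - {"translation": [0,0,0],"delta_rot": [0,0,-14],"grip": 6}
    - {"translation": [0,0,0],"delta_rot": [0,0,-21],"grip": 6}
    - {"translation": [0,0,0],"delta_rot": [0,0,-28],"grip": 6}
    - {"translation": [0,0,0],"delta_rot": [0,0,-35],"grip": 6}

```text
time: 6.07
eef_pos: [542.9, -74.6, 296.8]
tcp_rot: [2.095, -2.339, -0.003]
contact_force: [0.2, -0.9, -0.4]
width: 60.0
```

```bash
python3 -c "
from h import *
goal(toW((-100,-110),290),-90+np.degrees(th))
print(telemetry.state()['joint_positions'].round(2))
"
```

```text
t 6.07 pos [542.9 -74.6 296.8] ext [-174.4  -98.1] F [ 0.2 -0.9 -0.4] yaw -96.31 tilt 0.13 w 60.0
shift cm [-1.38 -7.4   0.67] rotz deg -19.6
[-0.14  0.32  0.29  1.54  0.   -1.6 ]
```

carry_out:
  commands:
    - {"translation": [-0.5,-2.5,0],"delta_rot": [0,0,-6.6],"grip": 6}
    - {"translation": [-1.0,-5.0,0],"delta_rot": [0,0,-13.2],"grip": 6}
    - {"translation": [-1.4,-7.4,0],"delta_rot": [0,0,-19.6],"grip": 6}
    - {"translation": [-1.4,-7.4,0],"delta_rot": [0,0,-19.6],"grip": 6}
    - {"translation": [-1.4,-7.4,0],"delta_rot": [0,0,-19.6],"grip": 6}

```text
time: 6.48
eef_pos: [618.5, -69.0, 295.5]
tcp_rot: [2.456, -1.956, -0.006]
contact_force: [-0.3, 0.3, 1.4]
width: 60.1
```

```bash
python3 -c "
from h import *
goal(toW((-100,-110),290),-90+np.degrees(th))
im=viewer.snapshot('wrist');cv2.imwrite('pics/w6.png',im[:,:,::-1])
"
```

```text
t 6.48 pos [618.5 -69.  295.5] ext [ -99.4 -110.1] F [-0.3  0.3  1.4] yaw -77.07 tilt 0.24 w 60.1
shift cm [-0.    0.05  0.55] rotz deg -0.36
```

View pics/w6.png

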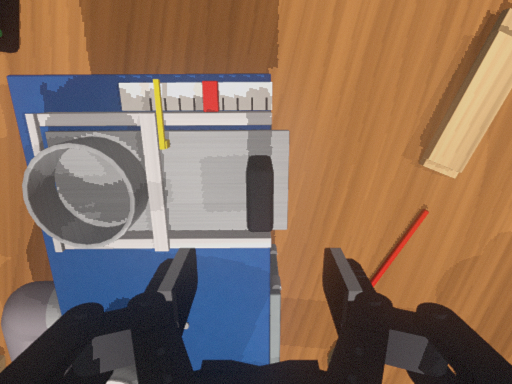

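The view is clear. The pointer tip is at about (156,82), the red marker at (210,97), and the handle at columns 247–274, rows 155–230. I'll measure these with colour masks.

```bash
cat > m.py <<'E'
from h import *
def measure(im,P,red_lo=0):
    hsv=cv2.cvtColor(im,cv2.COLOR_RGB2HSV)
    def comp(m,roi):
        k=np.zeros_like(m); k[roi[1]:roi[3],roi[0]:roi[2]]=m[roi[1]:roi[3],roi[0]:roi[2]]
        n,l,s,ce=cv2.connectedComponentsWithStats(k); i=1+np.argmax(s[1:,4]); return l==i,s[i],ce[i]
    red=cv2.inRange(hsv,(0,180,120),(6,255,255)); yel=cv2.inRange(hsv,(24,130,110),(34,255,255)); blk=cv2.inRange(hsv,(0,0,0),(180,255,45))
    out={}
    m,s,ce=comp(red,(0,0,330,200)); print("red",s,ce); out["mark"]=plane("wrist",ce+0.0,167,P)
    m,s,ce=comp(yel,(0,0,330,250)); print("yel",s,ce); ys,xs=np.nonzero(m)
    f=np.polyfit(ys,xs,1); yt=ys.min(); print("yel line",f,"tip row",yt)
    rowm=out["mark"]
    out["ptr"]=plane("wrist",(np.polyval(f,yt),yt),177,P); out["ptr_mid"]=plane("wrist",ce,177,P)
    return out,hsv
E
python3 - <<'E'
from m import *
P=pose("wrist"); im=cv2.imread("pics/w6.png")[:,:,::-1].copy()
o,hsv=measure(im,P)
for k,v in o.items(): print(k,v.round(1),toE(v).round(1))
blk=(im.max(2)<50).astype(np.uint8)[140:240,235:290]; ys,xs=np.nonzero(blk); print("handle cols",xs.min()+235,xs.max()+235,"rows",ys.min()+140,ys.max()+140)
for c_ in [(260.5,193)]:
    for z in(216,190): X=plane("wrist",c_,z,P);print(X.round(1),toE(X).round(1))
for uv in [(271,80),(271,300)]: X=plane("wrist",uv,150,P);print("edge",X.round(1),toE(X).round(1))
E
python3 -c "
import cv2
a=cv2.imread('pics/w6.png')[60:260,130:300];cv2.imwrite('pics/w6z.png',cv2.resize(a,None,fx=3,fy=3,interpolation=cv2.INTER_NEAREST))"
```

```text
red [203  81  15  30 341] [210.05278592  94.5601173 ]
yel [153  79  15  70 412] [159.02184466 115.11893204]
yel line [1.06307672e-01 1.46783819e+02] tip row 79
mark [ 672.4 -133.2  167. ] [ -61.8 -184.9]
ptr [ 713.2 -135.5  177. ] [ -22.6 -196.5]
ptr_mid [ 707.  -109.8  177. ] [ -22.8 -170.1]
handle cols 253 253 rows 164 164
[618.8 -77.3 216. ] [-101.1 -118.3]
[616.8 -69.3 190. ] [-101.2 -110. ]
edge [ 627.3 -155.1  150. ] [-110.7 -195.9]
edge [577.1  53.9 150. ] [-111.6   19. ]
```

View pics/w6z.png

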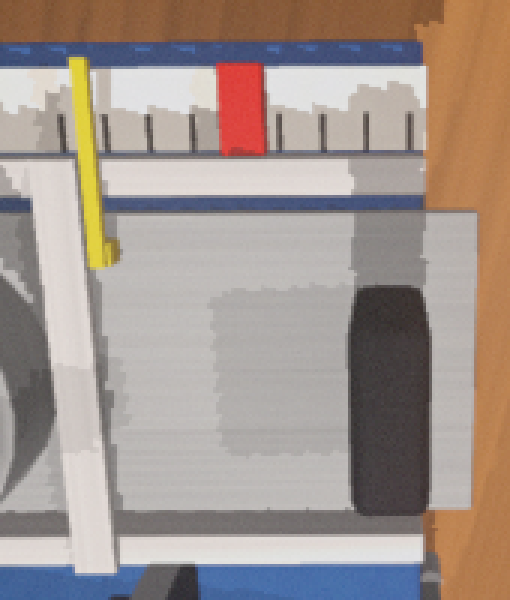

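The pointer is at ext x ≈ -22.7 and the mark at ≈ -61.8, so the pull is about 39 mm. I'll descend astride the handle and grip it.

carry_out:
  commands:
    - {"translation": [0,0.15,3.0],"delta_rot": [0,0,-0.4],"grip": 6}
    - {"translation": [0,0.15,6.0],"delta_rot": [0,0,-0.4],"grip": 6}
    - {"translation": [0,0.15,9.0],"delta_rot": [0,0,-0.4],"grip": 6}
    - {"translation": [0,0.15,11.0],"delta_rot": [0,0,-0.4],"grip": 6}
    - {"translation": [0,0.15,11.7],"delta_rot": [0,0,-0.4],"grip": 6}

```text
time: 6.95
eef_pos: [613.2, -69.8, 177.6]
tcp_rot: [2.46, -1.947, -0.01]
contact_force: [-0.7, -0.9, 1.0]
width: 59.9
```

```bash
python3 -c "
from m import *
goal(toW((-101,-110),178),-90+np.degrees(th))
im=viewer.snapshot('wrist');cv2.imwrite('pics/w7.png',im[:,:,::-1])
"
```

```text
t 6.95 pos [613.2 -69.8 177.6] ext [-104.8 -109.6] F [-0.7 -0.9  1. ] yaw -76.72 tilt 0.41 w 59.9
shift cm [ 0.04 -0.38 -0.04] rotz deg -0.02
```

View pics/w7.png

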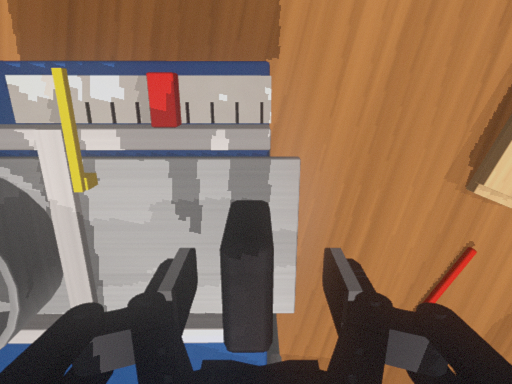

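The handle (columns 222–273) sits between the fingers, about 4 mm off centre. I'll correct that and close.

carry_out:
  commands:
    - {"translation": [0,-0.2,0],"delta_rot": [0,0,0],"grip": 5}
    - {"translation": [0,-0.2,0],"delta_rot": [0,0,0],"grip": 3.5}
    - {"translation": [0,-0.2,0],"delta_rot": [0,0,0],"grip": 1.5}
    - {"translation": [0,-0.2,0],"delta_rot": [0,0,0],"grip": 1.0}
    - {"translation": [0,-0.2,0],"delta_rot": [0,0,0],"grip": 1.0}
  force: 70

```text
time: 7.42
eef_pos: [618.6, -70.2, 183.8]
tcp_rot: [-2.464, 1.949, -0.003]
contact_force: [-4.6, -1.0, 6.1]
width: 18.7
```

carry_out:
  commands:
    - {"translation": [0,-0.2,0],"delta_rot": [0,0,0],"grip": 1.0}
    - {"translation": [0,0,0],"delta_rot": [0,0,0],"grip": 1.0}
    - {"translation": [0,0,0],"delta_rot": [0,0,0],"grip": 1.0}
    - {"translation": [0,0,0],"delta_rot": [0,0,0],"grip": 1.0}
    - {"translation": [0,0,0],"delta_rot": [0,0,0],"grip": 1.0}

```text
time: 7.83
eef_pos: [618.6, -70.1, 183.8]
tcp_rot: [-2.463, 1.949, -0.003]
contact_force: [-4.4, -1.7, 6.7]
width: 18.9
```

```bash
python3 -c "
from m import *
goal(toW((-140,-110),178),-90+np.degrees(th))
P=pose('wrist')
im=viewer.snapshot('wrist');cv2.imwrite('pics/w8.png',im[:,:,::-1])
o,_=measure(im,P)
for k,v in o.items(): print(k,v.round(1),toE(v).round(1))
"
```

```text
t 7.83 pos [618.6 -70.1 183.8] ext [ -99.6 -111.2] F [-4.4 -1.7  6.7] yaw -76.7 tilt 0.12 w 18.9
shift cm [-0.12  4.04  0.57] rotz deg 0.01
red [165  78  25  35 341] [180.21994135  88.93255132]
yel [  75   73   27  118 1113] [ 88.0458221  130.84636119]
yel line [ 0.15527879 67.72815772] tip row 73
mark [ 672.5 -138.3  167. ] [ -62.8 -189.9]
ptr [ 713.3 -135.3  177. ] [ -22.5 -196.4]
ptr_mid [ 707.8 -111.5  177. ] [ -22.4 -172. ]
```

View pics/w8.png

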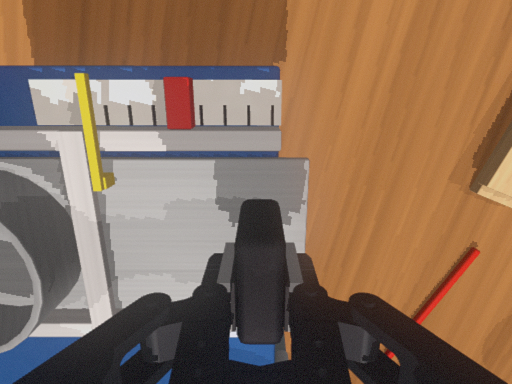

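The grip is on the handle (opening 18.9 mm). I'll pull most of the way and then measure.

carry_out:
  commands:
    - {"translation": [0,0.7,-0.1],"delta_rot": [0,0,0],"grip": 1.0}
    - {"translation": [0,1.4,-0.2],"delta_rot": [0,0,0],"grip": 1.0}
    - {"translation": [0,2.1,-0.3],"delta_rot": [0,0,0],"grip": 1.0}
    - {"translation": [0,2.8,-0.4],"delta_rot": [0,0,0],"grip": 1.0}
    - {"translation": [0,3.4,-0.4],"delta_rot": [0,0,0],"grip": 1.0}

```text
time: 8.3
eef_pos: [586.6, -77.7, 183.9]
tcp_rot: [-2.463, 1.948, -0.002]
contact_force: [9.0, -0.3, -11.1]
width: 19.0
```

carry_out:
  commands:
    - {"translation": [0,0,0],"delta_rot": [0,0,0],"grip": 1.0}
    - {"translation": [0,0,0],"delta_rot": [0,0,0],"grip": 1.0}
    - {"translation": [0,0,0],"delta_rot": [0,0,0],"grip": 1.0}
    - {"translation": [0,0,0],"delta_rot": [0,0,0],"grip": 1.0}
    - {"translation": [0,0,0],"delta_rot": [0,0,0],"grip": 1.0}

```text
time: 8.72
eef_pos: [586.9, -77.6, 183.9]
tcp_rot: [-2.463, 1.948, -0.002]
contact_force: [6.4, 0.0, -10.2]
width: 19.1
```

```bash
python3 -c "
from m import *
goal(toW((-140,-110),178),-90+np.degrees(th))
P=pose('wrist')
im=viewer.snapshot('wrist');cv2.imwrite('pics/w9.png',im[:,:,::-1])
cv2.imwrite('pics/w9z.png',cv2.resize(im[50:210,100:340,::-1],None,fx=3,fy=3,interpolation=0))
o,_=measure(im,P)
for k,v in o.items(): print(k,v.round(1),toE(v).round(1))
"
```

```text
t 8.72 pos [586.9 -77.6 183.9] ext [-132.2 -111.2] F [  6.4   0.  -10.2] yaw -76.67 tilt 0.11 w 19.1
shift cm [-0.12  0.78  0.59] rotz deg 0.04
red [  94   77   30   51 1106] [109.00180832 100.27576854]
yel [  74   73   28  118 1085] [ 88.07926267 130.58341014]
yel line [ 0.15768151 67.48867299] tip row 73
mark [ 672.4 -133.   167. ] [ -61.7 -184.8]
ptr [ 681.7 -142.6  177. ] [ -54.9 -196.3]
ptr_mid [ 676.1 -119.   177. ] [ -54.9 -172. ]
```

View pics/w9z.png

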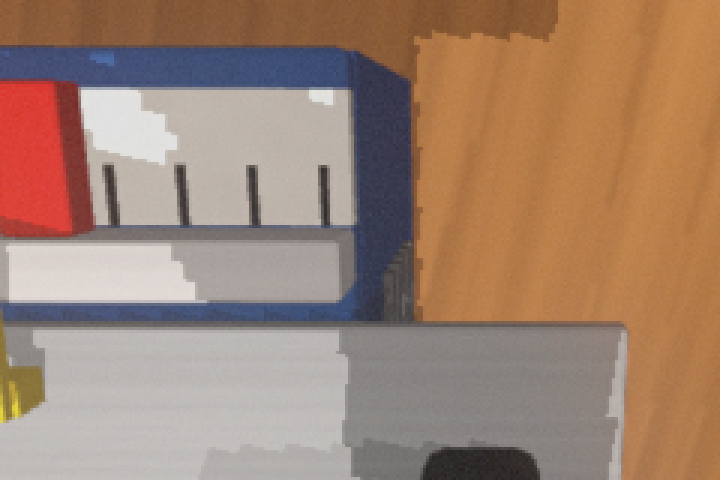

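```bash
python3 -c "
from m import *
im=cv2.imread('pics/w9.png');cv2.imwrite('pics/w9y.png',cv2.resize(im[60:200,60:150],None,fx=4,fy=4,interpolation=0))
im=im[:,:,::-1]
for r in (85,100,110): print(r,[tuple(int(q) for q in p) for p in im[r,84:130]])
"
```

```text
85 [(225, 207, 56), (193, 171, 53), (150, 124, 50), (136, 111, 45), (135, 109, 39), (152, 132, 93), (220, 214, 204), (227, 221, 211), (225, 219, 210), (207, 195, 183), (172, 103, 94), (212, 64, 54), (221, 58, 49), (220, 62, 53), (219, 61, 51), (219, 59, 49), (221, 66, 58), (218, 58, 48), (220, 63, 54), (220, 66, 56), (218, 57, 50), (221, 66, 56), (220, 61, 50), (220, 55, 48), (220, 62, 53), (218, 52, 44), (220, 61, 53), (220, 59, 52), (221, 63, 54), (219, 58, 53), (220, 60, 50), (220, 59, 51), (220, 60, 54), (214, 65, 58), (197, 56, 49), (149, 57, 52), (129, 53, 50), (126, 53, 47), (124, 50, 45), (125, 54, 47), (121, 50, 43), (119, 44, 41), (140, 103, 100), (220, 221, 218), (225, 226, 223), (226, 225, 223)]
100 [(226, 209, 61), (225, 209, 58), (225, 207, 55), (212, 193, 58), (158, 136, 52), (139, 112, 49), (136, 108, 39), (147, 126, 76), (203, 194, 177), (223, 217, 206), (226, 221, 211), (225, 220, 211), (175, 129, 120), (168, 62, 55), (171, 59, 51), (174, 58, 51), (216, 62, 53), (221, 66, 59), (222, 68, 57), (220, 66, 54), (220, 65, 55), (221, 66, 57), (220, 64, 53), (221, 64, 59), 
[... 345 characters left out ...]
07, 58), (226, 207, 60), (226, 208, 56), (226, 209, 58), (224, 206, 56), (178, 157, 50), (144, 120, 52), (140, 114, 51), (138, 111, 47), (149, 129, 81), (170, 159, 147), (171, 162, 153), (171, 160, 151), (160, 116, 109), (168, 71, 63), (176, 60, 49), (216, 65, 53), (220, 66, 55), (219, 61, 54), (219, 65, 54), (218, 64, 54), (220, 68, 60), (220, 65, 55), (220, 68, 55), (221, 68, 59), (220, 63, 54), (221, 64, 55), (221, 65, 52), (221, 66, 57), (220, 66, 58), (221, 66, 56), (220, 65, 56), (219, 64, 53), (220, 67, 62), (221, 67, 62), (221, 66, 56), (215, 67, 59), (200, 58, 51), (154, 60, 55), (130, 56, 52), (125, 55, 47), (129, 59, 55), (123, 56, 50), (127, 56, 54), (125, 56, 51), (133, 84, 77)]
```

View pics/w9y.png

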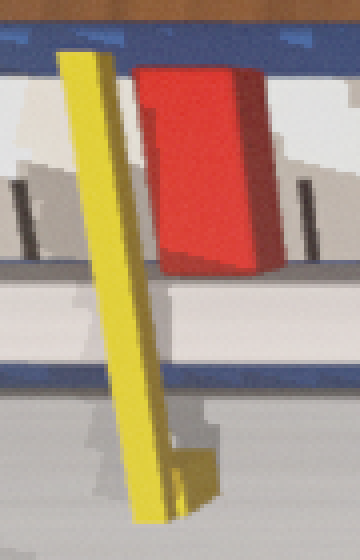

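```bash
cat > m2.py <<'E'
from h import *
def top(im,P):
    im=im.astype(int); r,g,b=im[...,0],im[...,1],im[...,2]
    red=(r>156)&(g<100)&(b<95); yel=(r>180)&(g>155)&(b<95)
    for m in (red,yel): m[:,330:]=0; m[240:]=0
    res={}
    for nm,m,z in (("red",red,167),("yel",yel,177)):
        n,l,s,_=cv2.connectedComponentsWithStats(m.astype(np.uint8)); l=(l==1+np.argmax(s[1:,4])); ys,xs=np.nonzero(l)
        xx=[]
        for y in range(ys.min()+4,ys.max()-3):
            q=xs[ys==y]
            A=toE(plane("wrist",(q.min()-.0,y),z,P))[0];B=toE(plane("wrist",(q.max()+.0,y),z,P))[0]
            xx.append((y,A,B,q.min(),q.max()))
        res[nm]=np.array(xx); a=res[nm]; print(nm,"rows",ys.min(),ys.max(),"centre x",np.median((a[:,1]+a[:,2])/2).round(2),"width",np.median(a[:,1]-a[:,2]).round(2))
    d=np.median(res["yel"][:,1:3].mean(1)) - np.median(res["red"][:,1:3].mean(1)); print("ptr-mark",d.round(2))
    return res
E
python3 - <<'E'
from m2 import *
P=pose("wrist"); top(cv2.imread("pics/w9.png")[:,:,::-1],P)
E
```

```text
red rows 77 127 centre x -61.48 width 11.03
yel rows 73 190 centre x -54.85 width 3.37
ptr-mark 6.63
```

carry_out:
  commands:
    - {"translation": [0,0.2,0.1],"delta_rot": [0,0,0],"grip": 1.0}
    - {"translation": [0,0.4,0.2],"delta_rot": [0,0,0],"grip": 1.0}
    - {"translation": [0,0.6,0.2],"delta_rot": [0,0,0],"grip": 1.0}
    - {"translation": [0,0.68,0.2],"delta_rot": [0,0,0],"grip": 1.0}
    - {"translation": [0,0.68,0.2],"delta_rot": [0,0,0],"grip": 1.0}

```text
time: 9.18
eef_pos: [581.4, -78.9, 183.8]
tcp_rot: [-2.462, 1.946, -0.007]
contact_force: [8.0, 1.5, -4.7]
width: 19.5
```

carry_out:
  commands:
    - {"translation": [0,0,0],"delta_rot": [0,0,0],"grip": 1.0}
    - {"translation": [0,0,0],"delta_rot": [0,0,0],"grip": 1.0}
    - {"translation": [0,0,0],"delta_rot": [0,0,0],"grip": 1.0}
    - {"translation": [0,0,0],"delta_rot": [0,0,0],"grip": 1.0}
    - {"translation": [0,0,0],"delta_rot": [0,0,0],"grip": 1.0}

```text
time: 9.6
eef_pos: [581.5, -78.9, 183.9]
tcp_rot: [-2.462, 1.946, -0.007]
contact_force: [6.9, 1.2, -2.9]
width: 19.1
```

Run:
```python
from m2 import *
goal(toW((-140,-110),178),-90+np.degrees(th))
P=pose("wrist"); im=viewer.snapshot("wrist"); cv2.imwrite("pics/w10.png",im[:,:,::-1]);cv2.imwrite('pics/w10y.png',cv2.resize(im[60:200,50:170,::-1],None,fx=4,fy=4,interpolation=0))
a=viewer.snapshot("scene"); cv2.imwrite("pics/sc10.png",a[:,:,::-1]); cv2.imwrite("pics/sc10z.png",cv2.resize(a[140:300,220:370,::-1],None,fx=3.7,fy=3.7,interpolation=cv2.INTER_CUBIC))
b=viewer.snapshot("side"); cv2.imwrite("pics/si10.png",b[:,:,::-1])
y=im.astype(int); m=(y[...,0]>180)&(y[...,1]>155)&(y[...,2]<95); m[:,330:]=0;m[240:]=0
r=(y[...,0]>110)&(y[...,1]<100)&(y[...,2]<95);r[:,330:]=0;r[240:]=0
for row in range(76,134,6):
    q=np.nonzero(m[row])[0]; k=np.nonzero(r[row])[0]
    f=lambda u,z:toE(plane("wrist",(u,row),z,P))[0].round(1)
    # red top left edge on z=167 ; side-face right edge
    print(row,"yel",[f(u,177) for u in (q.min(),q.max())],"cols",q.min(),q.max(), "red", ([k.min(),k.max(),f(k.min(),167)] if len(k) else None))
```

```text
t 9.6 pos [581.5 -78.9 183.9] ext [-137.8 -111.2] F [ 6.9  1.2 -2.9] yaw -76.65 tilt 0.33 w 19.1
shift cm [-0.12  0.22  0.58] rotz deg 0.06
76 yel [np.float64(-58.8), np.float64(-62.3)] cols 76 84 red [np.int64(89), np.int64(232), np.float64(-59.5)]
82 yel [np.float64(-58.9), np.float64(-62.3)] cols 77 85 red [np.int64(90), np.int64(232), np.float64(-59.5)]
88 yel [np.float64(-58.9), np.float64(-62.3)] cols 78 86 red [np.int64(91), np.int64(233), np.float64(-59.6)]
94 yel [np.float64(-58.9), np.float64(-62.4)] cols 79 87 red [np.int64(92), np.int64(233), np.float64(-59.6)]
100 yel [np.float64(-58.9), np.float64(-62.4)] cols 80 88 red [np.int64(93), np.int64(234), np.float64(-59.6)]
106 yel [np.float64(-58.5), np.float64(-62.0)] cols 80 88 red [np.int64(94), np.int64(234), np.float64(-59.7)]
112 yel [np.float64(-58.5), np.float64(-62.0)] cols 81 89 red [np.int64(94), np.int64(233), np.float64(-59.3)]
118 yel [np.float64(-58.5), np.float64(-62.1)] cols 82 90 red [np.int64(95), np.int64(233), np.float64(-59.3)]
124 yel [np.float64(-58.5), np.float64(-62.1)] cols 83 91 red [np.int64(82), np.int64(234), np.float64(-52.6)]
130 yel [np.float64(-58.5), np.float64(-62.1)] cols 84 92 red [np.int64(233), np.int64(234), np.float64(-124.8)]
```

View pics/w10y.png

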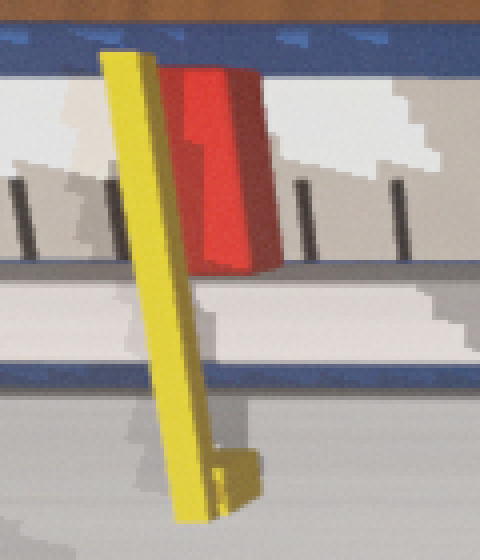

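View pics/sc10z.png

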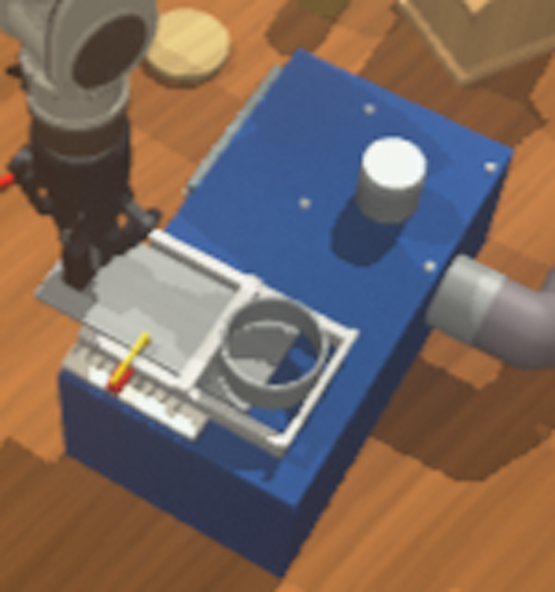

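View pics/si10.png

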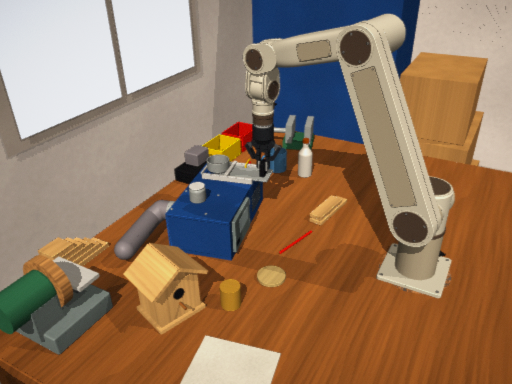

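Run:
```python
from m2 import *
for f,p,r in [("w6",[618.5,-69,295.5],[2.456,-1.956,-.006]),("w8",[618.6,-70.1,183.8],[-2.463,1.949,-.003])]:
    P=pose("wrist",{"eef_pos":np.array(p),"tcp_rot":np.array(r)}); print(f); top(cv2.imread(f"pics/{f}.png")[:,:,::-1],P)
# scene: mean pixel of red / yellow
for f in ("scene0","sc10"):
    im=cv2.imread(f"pics/{f}.png")[:,:,::-1].astype(int)[225:260,235:285]
    for nm,m,z in (("red",(im[...,0]>150)&(im[...,1]<90)&(im[...,2]<90),167),("yel",(im[...,0]>150)&(im[...,1]>130)&(im[...,2]<100),177)):
        ys,xs=np.nonzero(m); print(f,nm,len(xs),toE(plane("scene",(xs.mean()+235,ys.mean()+225),z)).round(1))
```

```text
w6
red rows 81 111 centre x -61.08 width 10.34
yel rows 79 148 centre x -22.24 width 3.1
ptr-mark 38.85
w8
red rows 77 127 centre x -61.12 width 10.56
yel rows 73 190 centre x -22.27 width 3.52
ptr-mark 38.85
scene0 red 29 [ -59.6 -184.2]
scene0 yel 22 [ -24.2 -172.3]
sc10 red 11 [ -56.4 -185.2]
sc10 yel 28 [ -62.3 -174.3]
```

The wrist views agree that the total pull needed is 38.85 mm, and about 38.3 mm is done. I'll add the last 0.7 mm.

carry_out:
  commands:
    - {"translation": [0,0.05,0.05],"delta_rot": [0,0,0],"grip": 1.0}
    - {"translation": [0,0.08,0.05],"delta_rot": [0,0,0],"grip": 1.0}
    - {"translation": [0,0.08,0.05],"delta_rot": [0,0,0],"grip": 1.0}
    - {"translation": [0,0.08,0.05],"delta_rot": [0,0,0],"grip": 1.0}
    - {"translation": [0,0.08,0.05],"delta_rot": [0,0,0],"grip": 1.0}

```text
time: 10.17
eef_pos: [581.1, -79.0, 183.8]
tcp_rot: [-2.461, 1.945, -0.008]
contact_force: [8.4, 1.2, -1.2]
width: 19.4
```

carry_out:
  commands:
    - {"translation": [0,0,0],"delta_rot": [0,0,0],"grip": 1.0}
    - {"translation": [0,0,0],"delta_rot": [0,0,0],"grip": 1.0}
    - {"translation": [0,0,0],"delta_rot": [0,0,0],"grip": 1.0}
    - {"translation": [0,0,0],"delta_rot": [0,0,0],"grip": 1.0}
    - {"translation": [0,0,0],"delta_rot": [0,0,0],"grip": 1.0}

```text
time: 10.58
eef_pos: [581.1, -79.0, 183.8]
tcp_rot: [-2.461, 1.945, -0.008]
contact_force: [9.4, 2.0, -2.2]
width: 19.0
```

Run:
```python
from m2 import *
goal(toW((-140,-110),178),-90+np.degrees(th))
P=pose("wrist"); im=viewer.snapshot("wrist"); cv2.imwrite('pics/w11y.png',cv2.resize(im[60:200,50:170,::-1],None,fx=4,fy=4,interpolation=0))
top(im,P)
b=viewer.snapshot("side"); cv2.imwrite("pics/si11.png",b[:,:,::-1])
```

```text
t 10.58 pos [581.1 -79.  183.8] ext [-138.2 -111.2] F [ 9.4  2.  -2.2] yaw -76.64 tilt 0.39 w 19.0
shift cm [-0.12  0.18  0.58] rotz deg 0.06
red rows 77 127 centre x -63.52 width 7.02
yel rows 73 189 centre x -60.91 width 3.31
ptr-mark 2.61
```

View pics/w11y.png

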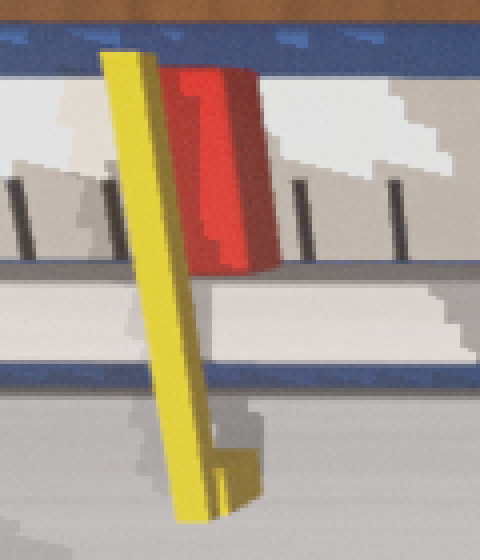

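carry_out:
  commands:
    - {"translation": [0,0.05,0],"delta_rot": [0,0,0],"grip": 1.0}
    - {"translation": [0,0.05,0],"delta_rot": [0,0,0],"grip": 1.0}
    - {"translation": [0,0.05,0],"delta_rot": [0,0,0],"grip": 1.0}
    - {"translation": [0,0.05,0],"delta_rot": [0,0,0],"grip": 1.0}
    - {"translation": [0,0.05,0],"delta_rot": [0,0,0],"grip": 1.0}

```text
time: 11.1
eef_pos: [580.6, -79.1, 183.8]
tcp_rot: [-2.461, 1.945, -0.008]
contact_force: [7.4, 1.6, -2.1]
width: 19.2
```

Run:
```python
from m2 import *
goal(toW((-140,-110),178),-90+np.degrees(th))
P=pose("wrist"); im=viewer.snapshot("wrist"); top(im,P)
from station import ticket
print(ticket.hand_in())
```

```text
t 11.1 pos [580.6 -79.1 183.8] ext [-138.7 -111.2] F [ 7.4  1.6 -2.1] yaw -76.65 tilt 0.39 w 19.2
shift cm [-0.12  0.13  0.58] rotz deg 0.06
red rows 77 127 centre x -63.79 width 6.53
yel rows 73 189 centre x -61.42 width 3.32
ptr-mark 2.38
the job is handed in; nothing more can be done
None
```

I shut the door first, then pulled the suction gate out about 39 mm and handed the job in at 11.1 s, still gripping the handle at 70 N.

- **Door:** I pushed it until the tool stopped advancing with about 25 N on it. It stayed flush after I backed off, and looked shut in the pictures taken during the pull. I did not confirm the catch by anything other than how it looked.
- **Pointer:** its centre ended at x ≈ -61.4 mm in the extractor's axes. Three wrist views taken before the pointer covered the marker put the mark at -61.1 to -61.5 mm, so they agree to within about 0.4 mm.
- **Checks that disagreed:** my final automatic reading of 2.4 mm between pointer and mark is not usable, because the pointer covers part of the red top. The coarser scene camera gave the mark a few millimetres away (-59.6 before the pull, -56.4 when partly covered). I relied on the wrist views instead.
- **Bystanders:** the arm touched only the door and the gate handle. The bystanders in view looked undisturbed in the last pictures I viewed, taken just before the final 1 mm of pull.

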